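Tuck the copper strip under the hold-down leaf and hold it flat

TASK

Take the copper strip with the upright folded seam out of the shear's catch tray, lay it flat on the wooden hammering board and slide its plain edge (the one farther from the seam) squarely under the lapped steel leaf until it meets the stop beneath, without lifting the leaf. Then press the strip firmly flat on the board and finish while still holding it pressed there with the gripper, ready for hammering. Leave the copper disc in the tray and the steel block and file on the bench where they are.

Things in the scene. Friction and masses are not known exactly. Their poses are not given: they have to be found in the camera images.
- strip: copper plate 100 (x) by 80 (y) by 4 mm, 0.25 to 0.4 kg, starting flat on the tray floor. An upright folded seam stands on it: 10 mm thick in x, 80 mm long in y, centred at x = -30 mm, from z = 4 to 34 mm; grip it from above, fingers closing along strip x. Origin: centre of the plate's underside; +x points to the plain leading edge to be tucked, 50 mm away; z up
- strip_edge (a point): the middle of the strip's leading edge, at the underside of the plate (strip x = +50 mm, z = 0)
- bed: fixed wooden hammering board, 240 (x) by 180 (y) by 25 mm thick; it may stand to the left or right. Origin: centre of its underside. The leaf is at its +x end; the strip goes in along board +x, centred on y = 0. The clear top runs from x = -120 mm to the leaf's lip at x = 20 mm
- lip (a point): point on the board's top surface below the middle of the leaf's straight lip (board x = 20 mm, z = 25 mm). The lip is 120 mm wide along board y, the leaf's underside there 8 mm above the board. From it an upturned 12 mm flange slopes up away from the leaf, to board x = 10 mm, its top about 18 mm above the board
- stop (a point): point on the board's top surface at the middle of the fixed stop face under the leaf (board x = 50 mm, 30 mm behind the lip): an 8 mm high wooden batten 120 mm wide along board y. The strip's leading edge is to meet it.
- leaf (a joint): hinge of the steel leaf (120 mm wide, 3 mm thick, 0.12 kg), rad: 0 = lying down at rest, positive = lip lifted. It swings freely about its far edge, 78 mm beyond the lip and 35 mm above the bench, and falls back by its weight. Everything on the board is lower than 45 mm above the bench
- shear: fixed bench shear with its catch tray on the robot's side; it may stand to the left or right. Origin: centre of the tray's underside. Tray 220 (x) by 240 (y) mm, walls 18 mm high and 4 mm thick, floor top 5 mm above the bench. The shear rises to 90 mm, from x = +100 to +280 mm
- disc: small copper disc, 28 mm across, 12 mm high, lying in a far corner of the catch tray. Leave alone.
- anvil: round steel bench block, 64 mm across, 22 mm high, on the bench about midway between machine and board. Leave alone.
- file: flat steel file with a wooden handle, 250 mm long, 24 mm wide, 22 mm high, lying along x on the bench midway between machine and board, origin mid-length at the underside. Leave alone.
Mind the look-alikes: they are no part of the job. Of the things like the strip, leave any that is blue; of the rest the larger one is meant.

How it is judged (in metres and radians):
On the way, in this order (a step that is already met when the one before it is completed fails the run):
1. the strip is out of the catch tray (horizontal distance between strip and shear above 0.25 m), for 0.1 s.
2. the strip's leading edge is under the leaf (x of strip_edge in the frame of lip above 0.01 m and z of strip_edge in the frame of lip between -0.005 and 0.006 m), for 0.2 s.
At the end, for the whole second after the job is handed in: Leading edge under the leaf: within 6 mm of the stop, 20 mm of the middle, 0.10 rad of square; flat (3 mm, 0.04 rad) and at rest; pressed on the board with over 7 N, fingers on it with over 3 N; leaf down (under 0.03 rad). The program ends holding it so (x of strip_edge in the frame of stop between -0.006 and 0.004 m and y of strip_edge in the frame of stop between -0.02 and 0.02 m and z of strip_edge in the frame of stop between -0.003 and 0.003 m and angle between the x axis of strip and the x axis of bed, either way round below 0.1 rad and angle between strip's own z axis and vertical below 0.04 rad and value of joint leaf below 0.03 rad and contact force between strip and bed above 7 N and contact force between the fingers and strip above 3 N and linear speed of strip below 0.01 m/s); the arm keeps its last pose, push and grip.
It fails at once if the leaf is lifted (more than 0.08 rad, 6 mm at the lip) (value of joint leaf above 0.08 rad).
It fails at once if the copper disc is disturbed (moved more than 30 mm) (distance of disc from where it was at the start of the episode above 0.03 m).
It fails at once if the bench block is disturbed (moved more than 30 mm) (distance of anvil from where it was at the start of the episode above 0.03 m).
It fails at once if the file is disturbed (moved more than 30 mm) (distance of file from where it was at the start of the episode above 0.03 m).
It also fails if it takes over 42 s, if anything falls off the work surface, if the arm or the gripper's body presses on something with over 40 N, if the wrist force passes 120 N, or if a joint passes its speed limit or range.

ROBOT

A 6-joint arm with a two-finger parallel gripper is mounted at the origin on the work surface. World frame = base frame: x ahead of the robot, y to its left, z up, the work surface at z = 0. Lengths are in m, angles in degrees, forces in N, time in s.
With the tool pointing down it reaches from about 0.4 to 0.825 m from the base axis. Payload 7 kg.
Tool frame: the origin (TCP) lies on the centre line of the jaws, within the pads' length; the fingertips stand 8 mm ahead of it and the grasp point (between the pads) lies 11 mm behind it; z points along the fingers, y is the line along which they close (so a half turn about z gives the same grasp; the last joint's range is limited). The gripper opens to 88 mm and grips with 3 to 60 N. Pads are 19 mm wide; open, the fingers measure 130 mm over their backs; the gripper's body (78 mm by 193 mm) begins 47 mm behind the grasp point.
Start: joints at [-59.238, 20.546, 0.682, 0, -70.136, -16.507], TCP at [0.166, -0.654, 0.235] pointing down, gripper open.
Joint ranges: [-176.03, 176.03], [-82.01, 121.73], [-58.28, 71.71], [-173.87, 95.51], [-174.79, -0.11], [-173.66, 173.66]. Speed limits (degrees/s): [136.94, 136.94, 172.46, 180, 180, 180].

INTERFACE

Orientations are given as [roll, pitch, yaw] about the fixed x, y, z axes, in that order (R = Rz(yaw) Ry(pitch) Rx(roll)).
In Python, from plant import r gives the robot as it stands.
- The arm moves only by the tool carry_out, never from a script. Its argument "targets" is a list of rows, each a list of 6 numbers: the shift along the tool's x, y, z scaled (see below), then the turn, a rotation vector about the tool's x, y, z scaled (see below). A call has 1 to 5 rows; each row shifts and turns the commanded pose from where the row before left it, along the tool's axes as they then stand; what a row does not reach is not made up. The controller multiplies each number of a shift by 0.5 m and each number of a turn by 60 degrees. A row lasts 1/8 s, in which the tool goes at most 62.5 mm and 10.7 degrees, less where a joint would pass 70% of its speed; a pose out of reach is approached as far as the arm can. A call with a number of a shift or a turn outside -1 to 1 is refused whole. A call with a gripper value outside its range is refused whole. "hand" is the opening, from 0 (shut) to 1 (fully open), set as the call begins (left out, the last holds). The fingers move at their own pace and stop on an object; "squeeze" is the grip in N (left out, the last holds). Time passes only in rows, so rows that do not move let the fingers close. It gives the time, the measured TCP pose, the force, the opening and the grip force at its end, in the units of the state.
- r.get_state(): the state, without advancing time (a new reading comes with each control period).
- r.capture(name): name is "scene" or "top" or "wrist"; returns the picture (480x640x3 uint8, red, green, blue); there is no depth.
- r.camera_info(name): a dict with "K" (3x3 intrinsics, pixels), "eye" and "attitude" of the camera in the world. Camera axes: x right, y down, z forward; pixel columns grow to the right and rows downward; lengths in m; the calibration is good to about 2 mm. A picture is of the moment at which its call begins: read the wrist's pose just before it. camera_info takes no time and is no camera call; for the wrist camera it gives the pose at the moment of the call.
- r.close_job(): hands the job in; it is judged then, once.
The state is a dict: "time_s": time; "joints": joint angles; "qd": joint speeds; "joint_torque": joint torques, N m; "tcp_pos": TCP position; "eef_rot": TCP orientation; "contact_force": force on the tool from outside, world axes, zero at the start; "moment": the same for the moment, N m; "gripper_width": finger opening in m; "gripper_force": force on a finger pad.
Only numpy, scipy, OpenCV 4.12 (cv2) and the standard library are available. Lean on these libraries where they do the work, as an engineer would, in place of code of your own. Each camera call takes 0.05 s, during which the arm holds its last target. There are 200 camera calls.

## Working session

There is one attempt and no reset: what is moved stays moved. The work goes in short steps, Python scripts to look and compute and a tool call to move; the robot and the scene stay as the last step left them, time stands still between calls to the robot, and variables do not carry over. Pictures are saved under pics/ and viewed, at most 10 in all, crops included, and the job is handed in when it is done.

Besides the shell and the picture viewer there is one more tool, called after ">>>" by a JSON object that holds its "name" and its "arguments". carry_out: Moves the arm, as the interface text tells. Its arguments: {"type":"object","properties":{"targets":{"type":"array","items":{"type":"array","items":{"type":"number","minimum":-1,"maximum":1}}},"hand":{"type":"number"},"squeeze":{"type":"number"}},"required":["targets"]}

```bash
mkdir -p pics; ls; cat > h.py <<'E'
from plant import r
import numpy as np, cv2
from scipy.spatial.transform import Rotation as R
def cap(n,f):
    i=r.camera_info(n); im=r.capture(n); cv2.imwrite(f,im[:,:,::-1]); return im,i
def Rc(i):
    a=np.array(i['attitude']); return a if a.shape==(3,3) else R.from_euler('xyz',a,degrees=True).as_matrix()
def px2w(i,u,v,z):
    d=Rc(i)@np.linalg.inv(np.array(i['K']))@np.array([u,v,1.]); e=np.array(i['eye']); return e+d*(z-e[2])/d[2]
def w2px(i,p):
    c=Rc(i).T@(np.array(p)-np.array(i['eye'])); q=np.array(i['K'])@c; return q[:2]/q[2]
E
python3 - <<'E'
from h import *
print(r.get_state())
for n in ['top','scene']:
    im,i=cap(n,f'pics/{n}0.png'); print(i)
print(r.camera_info('wrist'))
E
```

```text
pics
{'time_s': 0.0, 'joints': array([-5.92382490e+01,  2.05912075e+01,  6.34288844e-01, -1.98620933e-02,
       -7.01342402e+01, -1.65068885e+01]), 'qd': array([ 0.00145789, -0.03387681, -0.02827732, -0.08287014,  0.03773798,
       -0.01085535]), 'joint_torque': array([ 4.75655488e-04, -5.82716489e+01,  2.93056941e+01,  6.99678987e+00,
        7.00867851e-03, -1.89024017e-04]), 'tcp_pos': array([ 0.16607256, -0.65377477,  0.23362995]), 'eef_rot': array([ 1.79907293e+02, -8.00139488e-03, -1.65751895e+02]), 'contact_force': array([-0.25937314,  0.41405104,  0.27635784]), 'moment': array([-0.03144822,  0.01795322,  0.01694635]), 'gripper_force': 0.0, 'gripper_width': 0.08731902578637601}
{'K': array([[568.16072966,   0.        , 321.91485694],
       [  0.        , 568.16072966, 241.2669283 ],
       [  0.        ,   0.        ,   1.        ]]), 'eye': array([0.41068353, 0.07120816, 1.09973041]), 'attitude': array([-175.45628355,   -1.09337949,  -89.5074558 ])}
{'K': array([[447.41217508,   0.        , 313.81146666],
       [  0.        , 447.41217508, 244.93414778],
       [  0.        ,   0.        ,   1.        ]]), 'eye': array([1.12177214, 0.39131011, 0.76710936]), 'attitude': array([-135.06073375,    0.38766995,  116.26600034])}
{'K': array([[370.42907   ,   0.        , 325.55596374],
       [  0.        , 370.42907   , 240.1196656 ],
       [  0.        ,   0.        ,   1.        ]]), 'eye': array([ 0.09007524, -0.6735424 ,  0.38335492]), 'attitude': array([ 1.63340024e+02, -3.16423382e-02,  1.04217202e+02])}
```

View pics/top0.png

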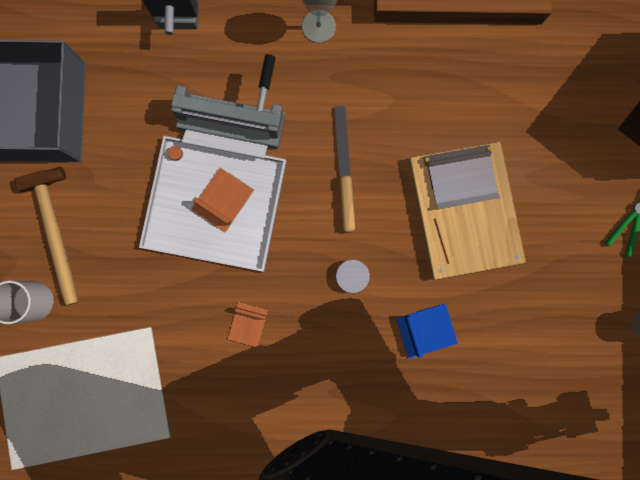

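View pics/scene0.png

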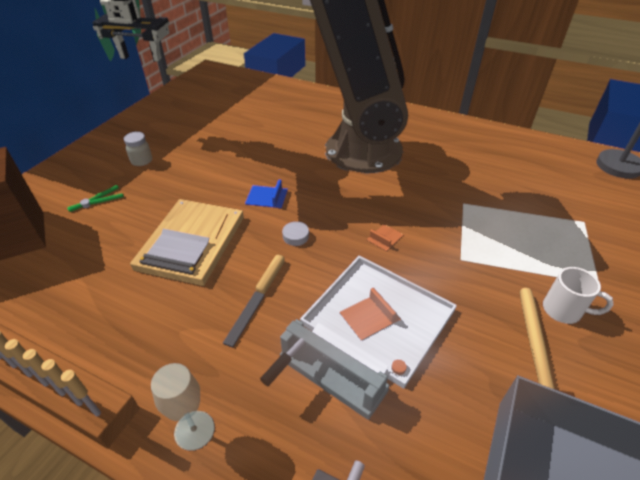

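The top view shows the target strip in the tray around (222,200), with its seam at the lower-left side. The board is at (468,210) with its leaf at the far end, the disc is at (174,153), the block at (352,276) and the file at (344,170). The small copper and blue look-alikes lie outside the tray. I'll enlarge the tray and the board.

```bash
python3 - <<'E'
from h import *
im=cv2.imread('pics/top0.png')
a=cv2.resize(im[160:240,180:270],None,fx=6,fy=6,interpolation=cv2.INTER_CUBIC)
cv2.imwrite('pics/c1.png',a)   # 540x480
b=cv2.resize(im[135:285,400:535],None,fx=4,fy=4,interpolation=cv2.INTER_CUBIC)
cv2.imwrite('pics/c2.png',b)
E
```

```text
(no output)
```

View pics/c1.png

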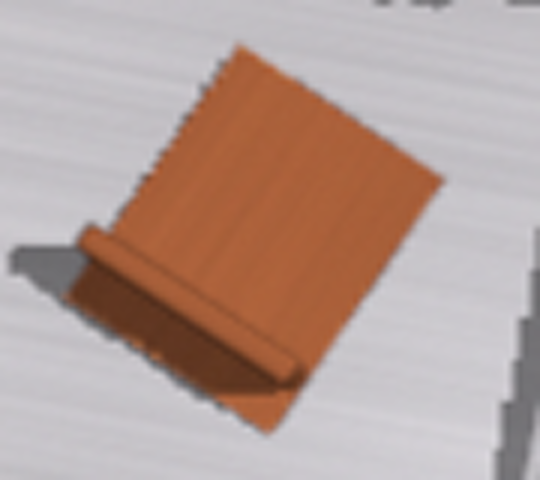

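View pics/c2.png

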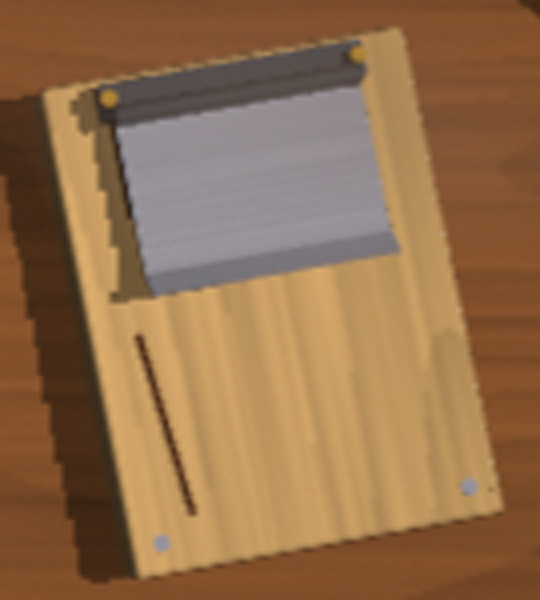

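Strip corners in c1: front (238,45) and (443,180), rear (268,433) and (68,297). Board top corners in c2: far (42,92) and (402,28), near (502,510) and (138,578).

```bash
cat >> h.py <<'E'
def fit(obj,w):
    obj=np.array(obj,float);w=np.array(w)[:,:2];oc=obj.mean(0);wc=w.mean(0)
    U,S,V=np.linalg.svd((obj-oc).T@(w-wc));D=np.diag([1,np.linalg.det(V.T@U.T)]);M=V.T@D@U.T
    t=wc-M@oc;return t,np.degrees(np.arctan2(M[1,0],M[0,0])),np.linalg.norm((M@obj.T).T+t-w,axis=1)
E
python3 - <<'E'
from h import *
i=r.camera_info('top')
def P(c,x0,y0,s,z): return [px2w(i,x0+(x+.5)/s-.5,y0+(y+.5)/s-.5,z) for x,y in c]
s=P([(238,45),(443,180),(268,433),(68,297)],180,160,6,.009)
b=P([(42,92),(402,28),(502,510),(138,578)],400,135,4,.025)
print(np.round(s,4),fit([(.05,.04),(.05,-.04),(-.05,-.04),(-.05,.04)],s))
print(np.round(b,4),fit([(.12,.09),(.12,-.09),(-.12,-.09),(-.12,.09)],b))
im=[px2w(i,u,v,z)[:2] for u,v,z in [(174,153,.015),(352,276,.022),(340,108,.02),(349,230,.02),(165,138,.02),(285,159,.02),(263,270,.02),(140,248,.02)]]
print(np.round(im,3))
E
```

```text
[[0.6399 0.2515 0.009 ]
 [0.5966 0.1846 0.009 ]
 [0.514  0.2391 0.009 ]
 [0.5572 0.3041 0.009 ]] (array([0.57691054, 0.24481485]), np.float64(-33.04999172692358), array([0.0008877 , 0.000734  , 0.00096975, 0.00160524]))
[[ 0.6596 -0.1171  0.025 ]
 [ 0.6933 -0.2921  0.025 ]
 [ 0.4603 -0.3362  0.025 ]
 [ 0.4265 -0.1619  0.025 ]] (array([ 0.55993401, -0.22679548]), np.float64(10.849280702987135), array([0.00179031, 0.00149934, 0.00208113, 0.00158447]))
[[ 0.665  0.338]
 [ 0.431 -0.006]
 [ 0.757  0.018]
 [ 0.519 -0.   ]
 [ 0.693  0.355]
 [ 0.655  0.124]
 [ 0.441  0.163]
 [ 0.48   0.396]]
```

```bash
cat >> h.py <<'E'
def plan(wps,vmax=.06,tmax=10.):
    """rows from the present pose through waypoints (x,y,z,yaw), tool down"""
    s=r.get_state();p=np.array(s['tcp_pos']);q=R.from_euler('xyz',s['eef_rot'],degrees=True);k=0
    for x,y,z,w in wps:
        t=np.array([x,y,z]);e=R.from_euler('xyz',[180,0,w],degrees=True);rv=(q.inv()*e).as_rotvec(degrees=True)
        n=max(1,int(np.ceil(max(np.linalg.norm(t-p)/vmax,np.linalg.norm(rv)/tmax))))
        d=(t-p)/n
        for _ in range(n):
            row=np.r_[q.inv().apply(d)/.5,rv/n/60]; row=np.round(row,3)+0.
            print(k,row.tolist());p=p+q.apply(row[:3]*.5);q=q*R.from_rotvec(row[3:]*60,degrees=True);k+=1
E
python3 - <<'E'
from h import *
plan([(.46,-.22,.2,-140),(.5518,.2612,.13,-123.05)])
E
```

```text
0 [-0.087, 0.077, 0.008, 0.0, 0.0, -0.048]
1 [-0.091, 0.073, 0.008, 0.0, 0.0, -0.048]
2 [-0.094, 0.068, 0.008, 0.0, 0.0, -0.048]
3 [-0.098, 0.063, 0.008, 0.0, 0.0, -0.048]
4 [-0.101, 0.058, 0.008, 0.0, 0.0, -0.048]
5 [-0.104, 0.053, 0.008, 0.0, 0.0, -0.048]
6 [-0.106, 0.048, 0.008, 0.0, 0.0, -0.048]
7 [-0.108, 0.043, 0.008, 0.0, 0.0, -0.048]
8 [-0.11, 0.037, 0.008, 0.0, 0.0, -0.048]
9 [-0.085, 0.069, 0.015, 0.0, 0.0, -0.031]
10 [-0.087, 0.066, 0.015, 0.0, 0.0, -0.031]
11 [-0.089, 0.063, 0.015, 0.0, 0.0, -0.031]
12 [-0.091, 0.06, 0.015, 0.0, 0.0, -0.031]
13 [-0.093, 0.057, 0.015, 0.0, 0.0, -0.031]
14 [-0.095, 0.054, 0.015, 0.0, 0.0, -0.031]
15 [-0.096, 0.051, 0.015, 0.0, 0.0, -0.031]
16 [-0.098, 0.048, 0.015, 0.0, 0.0, -0.031]
17 [-0.099, 0.045, 0.015, 0.0, 0.0, -0.031]
```

>>> {"name": "carry_out", "arguments": {"targets": [[-0.087,0.077,0.008,0,0,-0.048],[-0.091,0.073,0.008,0,0,-0.048],[-0.094,0.068,0.008,0,0,-0.048],[-0.098,0.063,0.008,0,0,-0.048],[-0.101,0.058,0.008,0,0,-0.048]], "hand": 1}}

```text
time_s: 0.72
tcp_pos: [0.3305, -0.412, 0.2143]
eef_rot: [180.0, 0.0, -151.3]
contact_force: [1.6, -0.2, 0.6]
gripper_width: 0.0877
gripper_force: 0.0
```

>>> {"name": "carry_out", "arguments": {"targets": [[-0.104,0.053,0.008,0,0,-0.048],[-0.106,0.048,0.008,0,0,-0.048],[-0.108,0.043,0.008,0,0,-0.048],[-0.11,0.037,0.008,0,0,-0.048],[-0.085,0.069,0.015,0,0,-0.031]]}}

```text
time_s: 1.35
tcp_pos: [0.472, -0.1655, 0.1907]
eef_rot: [-180.0, 0.0, -137.9]
contact_force: [0.5, 0.3, -0.9]
gripper_width: 0.0877
gripper_force: 0.0
```

>>> {"name": "carry_out", "arguments": {"targets": [[-0.087,0.066,0.015,0,0,-0.031],[-0.089,0.063,0.015,0,0,-0.031],[-0.091,0.06,0.015,0,0,-0.031],[-0.093,0.057,0.015,0,0,-0.031],[-0.095,0.054,0.015,0,0,-0.031]]}}

```text
time_s: 1.98
tcp_pos: [0.5218, 0.1025, 0.1533]
eef_rot: [180.0, -0.0, -128.6]
contact_force: [0.3, -0.7, -0.1]
gripper_width: 0.0876
gripper_force: 0.0
```

>>> {"name": "carry_out", "arguments": {"targets": [[-0.096,0.051,0.015,0,0,-0.031],[-0.098,0.048,0.015,0,0,-0.031],[-0.099,0.045,0.015,0,0,-0.031],[0,0,0,0,0,0],[0,0,0,0,0,0]]}}

```text
time_s: 2.6
tcp_pos: [0.5515, 0.2609, 0.1304]
eef_rot: [180.0, -0.1, -123.1]
contact_force: [0.5, -0.5, -0.2]
gripper_width: 0.0878
gripper_force: 0.0
```

```bash
python3 - <<'E'
from h import *
s=r.get_state();print(s['time_s'],s['tcp_pos'],s['eef_rot'],s['joints'],s['contact_force'])
im,i=cap('wrist','pics/w1.png')
c,sn=np.cos(np.radians(-33.05)),np.sin(np.radians(-33.05))
for x,y,z in [(.05,.04,.009),(.05,-.04,.009),(-.05,-.04,.009),(-.05,.04,.009),(-.025,.04,.039),(-.025,-.04,.039),(-.035,-.04,.039),(-.035,.04,.039)]:
    print(x,y,w2px(i,(.5769+c*x-sn*y,.2448+sn*x+c*y,z)).round(1))
plan([(.5518,.2612,.13,-123.05),(.5518,.2612,.020,-123.05)],.04)
E
```

```text
2.6 [0.55147458 0.2609189  0.13039855] [ 1.79970310e+02 -8.52947761e-02 -1.23066430e+02] [ 4.36378411e+01  1.94072384e+01 -1.55682260e+01 -1.13104422e-02
 -5.51143726e+01 -7.66978171e+01] [ 0.48064388 -0.52607165 -0.23954741]
0.05 0.04 [224.2 286.2]
0.05 -0.04 [215.6 185.2]
-0.05 -0.04 [352.3 185.1]
-0.05 0.04 [350.3 286.1]
-0.025 0.04 [318. 303.]
-0.025 -0.04 [317.2 191.6]
-0.035 -0.04 [332.5 191.6]
-0.035 0.04 [332. 303.]
0 [-0.002, 0.001, 0.002, 0.0, -0.001, -0.001]
1 [0.0, 0.0, 0.073, 0.0, 0.0, 0.0]
2 [0.0, 0.0, 0.073, 0.0, 0.0, 0.0]
3 [0.0, 0.0, 0.073, 0.0, 0.0, 0.0]
```

View pics/w1.png

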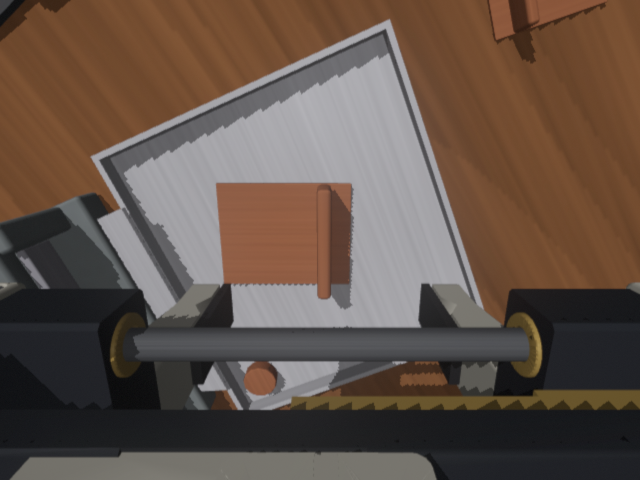

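The wrist view confirms the fit. The plate corners are at (218,183), (351,183), (350,284) and (224,284), about 2 px from the prediction, and the seam spans x = 318–330. I'll descend 6 mm off-centre, away from the shear.

>>> {"name": "carry_out", "arguments": {"targets": [[0.01,0,0.05,0,0,0],[0,0,0.06,0,0,0],[0,0,0.05,0,0,0],[0,0,0.04,0,0,0],[0,0,0.02,0,0,0]]}}

```text
time_s: 3.28
tcp_pos: [0.549, 0.2555, 0.0205]
eef_rot: [180.0, -0.1, -123.2]
contact_force: [0.1, 0.3, -0.1]
gripper_width: 0.0877
gripper_force: 0.0
```

>>> {"name": "carry_out", "arguments": {"targets": [[0,0,0,0,0,0],[0,0,0,0,0,0],[0,0,0,0,0,0],[0,0,0,0,0,0],[0,0,0,0,0,0]], "hand": 0, "squeeze": 50}}

```text
time_s: 3.9
tcp_pos: [0.5493, 0.2571, 0.0213]
eef_rot: [-180.0, 0.0, -123.1]
contact_force: [-0.2, 0.1, 0.0]
gripper_width: 0.0432
gripper_force: 0.0
```

>>> {"name": "carry_out", "arguments": {"targets": [[0,0,0,0,0,0],[0,0,0,0,0,0]]}}

```text
time_s: 4.15
tcp_pos: [0.5493, 0.257, 0.0211]
eef_rot: [-180.0, -0.0, -123.1]
contact_force: [0.5, 0.2, 0.3]
gripper_width: 0.0233
gripper_force: 0.0
```

>>> {"name": "carry_out", "arguments": {"targets": [[0,0,0,0,0,0],[0,0,0,0,0,0],[0,0,0,0,0,0]]}}

```text
time_s: 4.53
tcp_pos: [0.5493, 0.2569, 0.021]
eef_rot: [-180.0, -0.0, -123.1]
contact_force: [1.4, -0.5, -0.9]
gripper_width: 0.0096
gripper_force: 50.0
```

>>> {"name": "carry_out", "arguments": {"targets": [[0,0,-0.03,0,0,0],[0,0,-0.05,0,0,0],[0,0,-0.08,0,0,0],[0,0,-0.08,0,0,0],[0,0,0,0,0,0]]}}

```text
time_s: 5.15
tcp_pos: [0.5509, 0.2582, 0.1454]
eef_rot: [-179.9, 0.4, -123.1]
contact_force: [-0.4, -0.5, -3.3]
gripper_width: 0.01
gripper_force: 50.0
```

```bash
python3 - <<'E'
from h import *
s=r.get_state();print(s['time_s'],s['tcp_pos'],s['eef_rot'],s['contact_force'],s['gripper_width'],s['gripper_force'])
im,i=cap('wrist','pics/w2.png')
E
```

```text
5.15 [0.55089181 0.25817879 0.14541817] [-179.87575982    0.36961616 -123.05768157] [-0.4244959  -0.51770428 -3.27516496] 0.010047304569447146 49.99880611896515
```

View pics/w2.png

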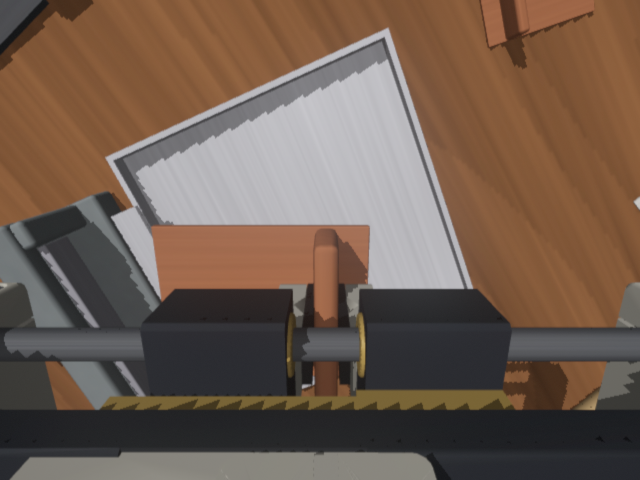

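The strip is held. Its side edge runs from (154,226) to (369,226), level in the image, so it is square in the grip.

```bash
python3 - <<'E'
from h import *
s=r.get_state();i=r.camera_info('wrist');p=s['tcp_pos'];q=R.from_euler('xyz',s['eef_rot'],degrees=True)
for u,v in [(154,226),(369,226)]:
    w=px2w(i,u,v,p[2]-.012);print(q.inv().apply(w-p).round(4))
def B(x,y=0):
    a=np.radians(10.85);return .5599+x*np.cos(a)-y*np.sin(a),-.2268+x*np.sin(a)+y*np.cos(a)
# strip centre ~4.5mm to -toolx=+y strip -> seam grip at board y=-.0045
print(B(-.095,-.0045))
plan([(.50,.0,.17,-100),(*B(-.095,-.0045),.13,-79.15)],.05)
E
```

```text
[ 0.0368 -0.0769  0.0119]
[0.0368 0.0199 0.0119]
(np.float64(0.46744535423773403), np.float64(-0.24910220789459905))
0 [0.081, -0.033, -0.009, 0.0, 0.0, -0.064]
1 [0.083, -0.028, -0.009, 0.0, 0.0, -0.064]
2 [0.085, -0.022, -0.009, 0.0, 0.0, -0.064]
3 [0.086, -0.016, -0.009, 0.0, 0.0, -0.064]
4 [0.087, -0.01, -0.009, 0.0, 0.0, -0.064]
5 [0.087, -0.005, -0.009, 0.0, 0.0, -0.064]
6 [0.084, -0.004, 0.013, 0.0, 0.0, -0.058]
7 [0.084, 0.001, 0.013, 0.0, 0.0, -0.058]
8 [0.083, 0.006, 0.013, 0.0, 0.0, -0.058]
9 [0.083, 0.011, 0.013, 0.0, 0.0, -0.058]
10 [0.082, 0.016, 0.013, 0.0, 0.0, -0.058]
11 [0.081, 0.021, 0.013, 0.0, 0.0, -0.058]
```

>>> {"name": "carry_out", "arguments": {"targets": [[0.081,-0.033,-0.009,0,0,-0.064],[0.083,-0.028,-0.009,0,0,-0.064],[0.085,-0.022,-0.009,0,0,-0.064],[0.086,-0.016,-0.009,0,0,-0.064],[0.087,-0.01,-0.009,0,0,-0.064]]}}

```text
time_s: 5.82
tcp_pos: [0.5061, 0.0403, 0.1623]
eef_rot: [179.9, -0.1, -103.8]
contact_force: [-0.3, -0.0, -4.1]
gripper_width: 0.0095
gripper_force: 50.0
```

>>> {"name": "carry_out", "arguments": {"targets": [[0.087,-0.005,-0.009,0,0,-0.064],[0.084,-0.004,0.013,0,0,-0.058],[0.084,0.001,0.013,0,0,-0.058],[0.083,0.006,0.013,0,0,-0.058],[0.083,0.011,0.013,0,0,-0.058]]}}

```text
time_s: 6.45
tcp_pos: [0.4771, -0.1682, 0.1406]
eef_rot: [179.8, 0.0, -86.0]
contact_force: [-0.5, -0.5, -4.1]
gripper_width: 0.0096
gripper_force: 50.0
```

>>> {"name": "carry_out", "arguments": {"targets": [[0.082,0.016,0.013,0,0,-0.058],[0.081,0.021,0.013,0,0,-0.058],[0,0,0,0,0,0],[0,0,0,0,0,0]]}}

```text
time_s: 6.95
tcp_pos: [0.4673, -0.2499, 0.128]
eef_rot: [179.9, 0.1, -79.3]
contact_force: [-0.1, 0.2, -3.9]
gripper_width: 0.0099
gripper_force: 50.0
```

```bash
python3 - <<'E'
from h import *
s=r.get_state();print(s['time_s'],s['tcp_pos'],s['eef_rot'],s['contact_force'],s['gripper_width'],s['gripper_force'])
im,i=cap('wrist','pics/w3.png')
def B(x,y=0):
    a=np.radians(10.85);return .5599+x*np.cos(a)-y*np.sin(a),-.2268+x*np.sin(a)+y*np.cos(a)
for x,y,z in [(-.12,-.09,.025),(.12,-.09,.025),(.02,-.06,.036),(.01,-.06,.043),(.01,.06,.043)]: print(x,y,w2px(i,(*B(x,y),z)).round(1))
plan([(*B(-.095,-.0035),.044,-79.15)],.03)
E
```

```text
6.95 [ 0.46728869 -0.24986007  0.12804758] [ 1.79884601e+02  5.79443902e-02 -7.92526295e+01] [-0.05131624  0.21190216 -3.9459785 ] 0.009917920456205348 49.99891698360443
-0.12 -0.09 [361.7 118.2]
0.12 -0.09 [ -9.  119.1]
0.02 -0.06 [144.2 167.4]
0.01 -0.06 [155.  168.4]
0.01 0.06 [177.5 338. ]
0 [-0.001, 0.0, 0.056, 0.0, 0.0, 0.0]
1 [-0.001, 0.0, 0.056, 0.0, 0.0, 0.0]
2 [-0.001, 0.0, 0.056, 0.0, 0.0, 0.0]
```

View pics/w3.png

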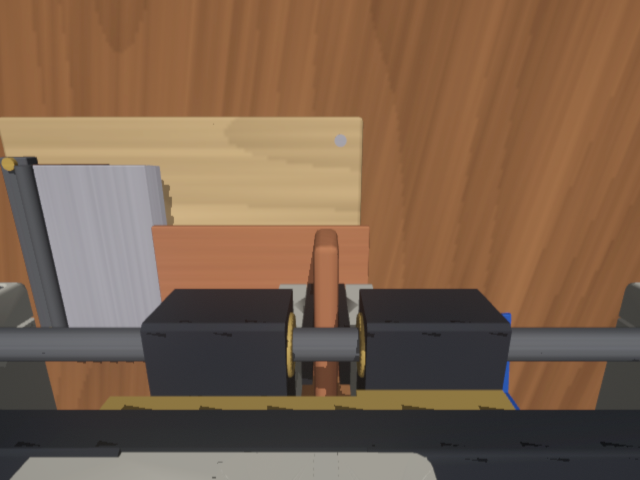

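The wrist view shows the board corner at (361,117), 1 px from the prediction, and the flange edge at (161,166), about 2–3 mm off. The strip is parallel to the board, with its nose short of the flange, so I'll lower it.

>>> {"name": "carry_out", "arguments": {"targets": [[-0.001,0,0.06,0,0,0],[-0.001,0,0.06,0,0,0],[0,0,0.046,0,0,0],[0,0,0,0,0,0],[0,0,0,0,0,0]]}}

```text
time_s: 7.62
tcp_pos: [0.4689, -0.2486, 0.047]
eef_rot: [-179.9, -0.0, -79.1]
contact_force: [0.7, 0.2, -3.1]
gripper_width: 0.0098
gripper_force: 50.0
```

>>> {"name": "carry_out", "arguments": {"targets": [[0,0,0.004,0,0,0],[0,0,0,0,0,0]]}}

```text
time_s: 7.88
tcp_pos: [0.4684, -0.249, 0.0447]
eef_rot: [-179.9, -0.0, -79.2]
contact_force: [-0.2, -0.1, -3.0]
gripper_width: 0.0096
gripper_force: 50.0
```

>>> {"name": "carry_out", "arguments": {"targets": [[0,0,0.004,0,0,0],[0,0,0,0,0,0]]}}

```text
time_s: 8.12
tcp_pos: [0.468, -0.249, 0.0421]
eef_rot: [-180.0, 0.0, -79.2]
contact_force: [0.5, -0.9, -2.5]
gripper_width: 0.01
gripper_force: 50.0
```

>>> {"name": "carry_out", "arguments": {"targets": [[0,0,0.003,0,0,0],[0,0,0,0,0,0]]}}

```text
time_s: 8.38
tcp_pos: [0.4681, -0.2491, 0.042]
eef_rot: [-180.0, -0.0, -79.1]
contact_force: [-4.8, 3.5, 13.7]
gripper_width: 0.0096
gripper_force: 50.0
```

>>> {"name": "carry_out", "arguments": {"targets": [[0,0,-0.002,0,0,0],[0,-0.02,0,0,0,0],[0,-0.02,0,0,0,0],[0,0,0,0,0,0]]}}

```text
time_s: 8.88
tcp_pos: [0.4886, -0.2455, 0.042]
eef_rot: [-179.9, -0.0, -79.1]
contact_force: [-0.2, 0.4, 4.1]
gripper_width: 0.0096
gripper_force: 50.0
```

>>> {"name": "carry_out", "arguments": {"targets": [[0,-0.016,0,0,0,0],[0,-0.016,0,0,0,0],[0,-0.016,0,0,0,0],[0,0,0,0,0,0]]}}

```text
time_s: 9.38
tcp_pos: [0.511, -0.2411, 0.042]
eef_rot: [180.0, -0.0, -79.2]
contact_force: [-3.8, -1.4, 6.1]
gripper_width: 0.0101
gripper_force: 50.0
```

```bash
python3 - <<'E'
from h import *
im,i=cap('scene','pics/s2.png'); u,v=w2px(i,(.59,-.22,.03)).astype(int)
c=im[v-65:v+65,max(0,u-80):u+80,::-1];cv2.imwrite('pics/s2c.png',cv2.resize(c,None,fx=4,fy=4,interpolation=cv2.INTER_CUBIC))
E
```

```text
(no output)
```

View pics/s2c.png

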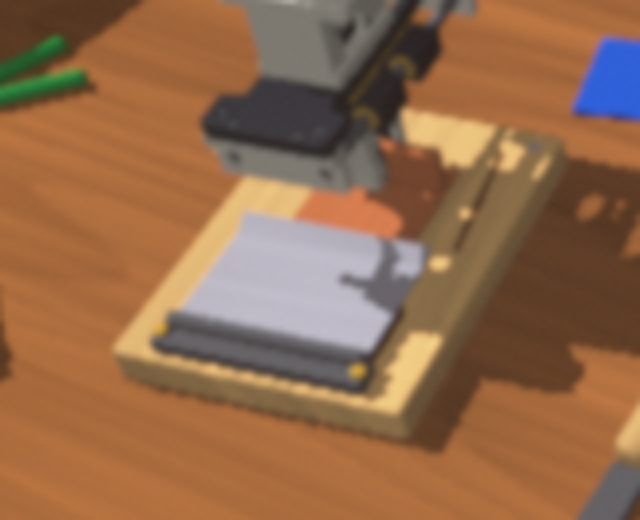

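The crop shows the strip entering beneath the leaf's lip at about (350,225), with the leaf lying flat. About 20 mm remain to the stop.

>>> {"name": "carry_out", "arguments": {"targets": [[0,-0.012,0,0,0,0],[0,-0.012,0,0,0,0],[0,-0.008,0,0,0,0],[0,0,0,0,0,0]]}}

```text
time_s: 9.93
tcp_pos: [0.526, -0.2381, 0.042]
eef_rot: [179.9, -0.0, -79.2]
contact_force: [-6.8, -1.2, 9.0]
gripper_width: 0.0096
gripper_force: 50.0
```

>>> {"name": "carry_out", "arguments": {"targets": [[0,-0.004,0,0,0,0],[0,0,0,0,0,0]]}}

```text
time_s: 10.18
tcp_pos: [0.5275, -0.2378, 0.042]
eef_rot: [179.9, 0.0, -79.2]
contact_force: [-6.8, -1.8, 8.7]
gripper_width: 0.0092
gripper_force: 50.0
```

>>> {"name": "carry_out", "arguments": {"targets": [[0,-0.003,0,0,0,0],[0,0,0,0,0,0]]}}

```text
time_s: 10.42
tcp_pos: [0.5289, -0.2375, 0.042]
eef_rot: [179.9, 0.0, -79.2]
contact_force: [-6.3, -1.0, 9.1]
gripper_width: 0.0098
gripper_force: 50.0
```

>>> {"name": "carry_out", "arguments": {"targets": [[0,-0.003,0,0,0,0],[0,0,0,0,0,0]]}}

```text
time_s: 10.68
tcp_pos: [0.5304, -0.2373, 0.042]
eef_rot: [179.9, 0.0, -79.2]
contact_force: [-7.5, -1.1, 10.2]
gripper_width: 0.0098
gripper_force: 50.0
```

>>> {"name": "carry_out", "arguments": {"targets": [[0,-0.003,0,0,0,0],[0,0,0,0,0,0]]}}

```text
time_s: 10.92
tcp_pos: [0.5312, -0.2371, 0.042]
eef_rot: [179.8, 0.0, -79.2]
contact_force: [-9.2, -1.8, 10.8]
gripper_width: 0.0097
gripper_force: 50.0
```

>>> {"name": "carry_out", "arguments": {"targets": [[0,-0.003,0,0,0,0],[0,0,0,0,0,0]]}}

```text
time_s: 11.18
tcp_pos: [0.5312, -0.2371, 0.042]
eef_rot: [179.7, 0.0, -79.2]
contact_force: [-13.3, -3.8, 14.2]
gripper_width: 0.0097
gripper_force: 50.0
```

The tool stopped moving and the force rose, so the strip has met the stop. I'll ease the push and press down.

>>> {"name": "carry_out", "arguments": {"targets": [[0,0.003,0,0,0,0],[0,0,0.002,0,0,0],[0,0,0,0,0,0],[0,0,0,0,0,0]]}}

```text
time_s: 11.68
tcp_pos: [0.5312, -0.2371, 0.042]
eef_rot: [179.8, 0.0, -79.2]
contact_force: [-12.6, 0.1, 20.4]
gripper_width: 0.0098
gripper_force: 50.0
```

>>> {"name": "carry_out", "arguments": {"targets": [[0,0,0.001,0,0,0],[0,0,0,0,0,0],[0,0,0,0,0,0],[0,0,0,0,0,0]]}}

```text
time_s: 12.18
tcp_pos: [0.5313, -0.2371, 0.042]
eef_rot: [179.8, -0.0, -79.2]
contact_force: [-14.0, 1.1, 23.3]
gripper_width: 0.0099
gripper_force: 50.0
```

```bash
python3 - <<'E'
from h import *
s=r.get_state();print(s['time_s'],s['tcp_pos'],s['eef_rot'],s['contact_force'],s['moment'],s['gripper_force'])
im,i=cap('wrist','pics/w4.png')
s=r.get_state();print(s['tcp_pos'],s['contact_force'])
E
```

```text
12.175 [ 0.53128048 -0.23706568  0.04195626] [ 1.79837543e+02 -3.27806506e-03 -7.91564866e+01] [-13.98055578   1.1447898   23.31431238] [0.5068471  4.89103681 0.02278309] 50.02784550189972
[ 0.5312144  -0.23707047  0.04194521] [-13.45921498   1.133035    24.63893849]
```

View pics/w4.png

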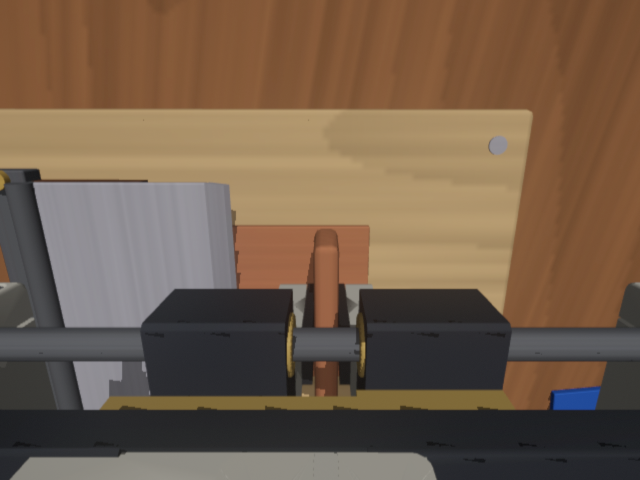

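The strip is under the leaf with its edges parallel to the board, and the leaf is down. The seam is at board x ≈ -30 mm, so the leading edge is at the stop, pressed with about 24 N.

```bash
python3 -c "
from plant import r
print(r.close_job())"
```

```text
the job is handed in; nothing more can be done
None
```

I handed the job in with the strip tucked under the leaf, its leading edge at the stop, and the gripper still pressing it flat at about 24 N with a 50 N grip; the call returned no verdict.

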